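Open the combination tool safe and get out the laser level

TASK

Set the code 7-2-4 on the three dials of the blue steel tool safe (left, middle, right as the robot sees them), then swing its lid up and over past its balance point so that it stays open on its own. Lift the yellow laser level out and set it down gently, standing upright on the green mat beside the safe. Leave the charger in the safe, and do not disturb the tape measure, the glue bottle or the paint tin.

Things in the scene. Friction and masses are not known exactly. Their poses are not given: they have to be found in the camera images.
- case: The safe's sheet-steel base, fixed to the bench: dark blue open box, 180 (x) by 280 (y) by 85 mm high, walls 3, floor 4 mm thick. Origin: centre of its underside on the bench. x points from the front (handle side, robot's side) to the hinge side, y left, z up. A 3 mm partition along x at y = 0, up to 70 mm high, leaves two compartments, each 174 (x) by 135 mm (y).
- lid (a joint): Lid hinge, rad: 0 shut, 1.75 open against its stop, leaning back over the hinge side. Lid: blue steel tray 30 mm deep, 180 by 280 mm, about 0.8 kg with its dials, top face 115 mm above the bench when shut. Below its balance point near 1.32 it falls shut, beyond it falls open to the stop and stays. Hardly any friction. Unlocked when all three dials are within 0.2 rad of the code.
- lid_hinge (a point): Middle of the hinge axis, on the top back edge of the base, 85 mm above the bench; the axis runs along the case's y. The frame turns with the lid; when shut its axes are those of the case.
- lid_handle (a point): Middle of the lid's lifting handle: a round steel bar, 11 mm thick, 120 mm long along the case's y, 35 mm out from the lid's front face (29 mm free gap behind it), on two 8 mm stems 102 mm apart. When shut it lies 98 mm above the bench and 215 mm from the hinge axis horizontally (and 13 mm above it).
- dial_left (a joint): Left dial (case y = +80 mm), rad, positive clockwise seen from above; turns endlessly both ways and stays where left (0.06 N m of friction). 0: pointer at the red tick, the digit 0, on the hinge side of the dial. Ten ticks on the black lock plate are the digits 0 to 9 clockwise from it, 0.6283 rad each; 5 is the longer white tick on the handle side. Code digit 7 = 4.398, or full turns from that.
- dial_middle (a joint): Middle dial (at the case's y = 0), as the left one; its code digit 2 is 1.257 rad.
- dial_right (a joint): Right dial (at the case's y = -80 mm), as the left one; its code digit 4 is 2.513 rad.
- dial_left_knob (a point): Centre of the top of the left knob, on its axis, 42 mm behind the lid's front face, 151 mm above the bench when shut. Its x axis points along the pointer, z up when shut. Each dial is a black 56 mm disc with a fluted aluminium knob, 36 mm in diameter, from 6 to 36 mm above the lid's top. Pointer: a red bar on the knob's top that goes on as a white mark on the black disc.
- dial_middle_knob (a point): The same for the middle knob.
- dial_right_knob (a point): The same for the right knob.
- level: Cross-line laser level: yellow box with black ends and foot, 100 long (x), 50 wide (y), 70 mm high overall; the housing is 46 mm wide and 64 mm high, a key pad 34 mm wide on top; 0.36 to 0.6 kg. Origin: centre of its underside; x towards the dark window, z up. It stands upright in either compartment, lengthwise within 0.25 rad of the case's x; out of sight and reach until the lid is open.
- level_window (a point): Middle of the lower edge of the level at its window end (x = +50 mm, on the underside).
- level_back (a point): Middle of the lower edge of the level at its other end (x = -50 mm, on the underside).
- charger: Black battery charger in the other compartment, 100 (x) by 72 (y) by 46 mm high (49 mm with its rails), about 0.4 kg. Origin: centre of its underside.
- mat: Green rubber bench mat, fixed, 200 (x) by 150 (y) by 3 mm thick, to the left or to the right of the safe. Origin: centre of its underside on the bench. The tape measure stands near its +x end.
- tape: Yellow tape measure standing on the mat, 42 (x) by about 82 (y, with its nose) by 65 mm high, about 0.3 kg. Origin: centre of its underside.
- glue: Yellow glue bottle, 58 mm in diameter, 170 mm high, about 0.45 kg, standing in front of the safe's left corner. Origin: centre of its underside.
- tin: Paint tin, 103 mm in diameter, 117 mm high, about 0.8 kg, standing on the other side of the safe from the mat. Origin: centre of its underside.
- lock_hooks (a point): Top of the middle one of three fixed steel lock hooks, 8 mm wide, on the inside of the safe's front wall at the case's y = +80, 0 and -80 mm; they reach 20 mm inwards from the wall and up to 96 mm above the bench, and stand free when the lid is open. With wrong digits they hold the lid shut (it lifts only a few mm).

How it is judged:
On the way, in this order (a step that is already met when the one before it is completed fails the run):
1. the three dials show 7, 2 and 4, each within a quarter of a digit (0.17 rad), with the lid still shut ((value of joint dial_left between -2.055 and -1.715 rad or value of joint dial_left between 4.228 and 4.568 rad or value of joint dial_left between 10.511 and 10.851 rad) and (value of joint dial_middle between -5.197 and -4.857 rad or value of joint dial_middle between 1.087 and 1.427 rad or value of joint dial_middle between 7.37 and 7.71 rad) and (value of joint dial_right between -3.94 and -3.6 rad or value of joint dial_right between 2.343 and 2.683 rad or value of joint dial_right between 8.626 and 8.966 rad) and value of joint lid below 0.1 rad), for 0.2 s.
2. the lid stands open past its balance point by itself (beyond 1.6 rad, not held by the gripper) (value of joint lid above 1.6 rad and not (contact force between the fingers and lid above 0.1 N)), for 0.2 s.
3. the laser level is lifted clear of the safe (its underside above 0.1 m) in the gripper (height (world z) of level above 0.1 m and contact force between the fingers and level above 0.5 N), for 0.1 s.
At the end, for the whole second after the job is handed in: The lid stands open by itself (beyond 1.6 rad); the laser level stands upright (within 0.1 rad) and at rest on the mat, its underside within 3 mm of the mat's top and the middles of both its ends inside the mat's edges; the charger is still in its compartment; nothing is touched (value of joint lid above 1.6 rad and x of level_window in the frame of mat between -0.1 and 0.1 m and y of level_window in the frame of mat between -0.075 and 0.075 m and x of level_back in the frame of mat between -0.1 and 0.1 m and y of level_back in the frame of mat between -0.075 and 0.075 m and z of level in the frame of mat between 0 and 0.006 m and angle between level's own z axis and vertical below 0.1 rad and linear speed of level below 0.02 m/s and not (contact force between the fingers and level above 0.05 N) and z of charger in the frame of case below 0.02 m).
It fails at once if the tape measure is moved more than 20 mm (distance of tape from where it was at the start of the episode above 0.02 m).
It fails at once if the glue bottle is moved more than 20 mm (distance of glue from where it was at the start of the episode above 0.02 m).
It fails at once if the paint tin is moved more than 20 mm (distance of tin from where it was at the start of the episode above 0.02 m).
It fails at once if the charger is moved more than 30 mm (distance of charger from where it was at the start of the episode above 0.03 m).
It fails at once if the laser level is dropped: it falls faster than 0.45 m/s with nothing holding it (linear speed of level above 0.45 m/s and not (contact force between the fingers and level above 0.05 N)).
It also fails if it takes over 72 s, if anything falls off the work surface, if the arm or the gripper's body presses on something with over 40 N, if the wrist force passes 120 N, or if a joint passes its speed limit or range.

ROBOT

A 7-joint arm with a two-finger parallel gripper is mounted at the origin on the work surface. World frame = base frame: x ahead of the robot, y to its left, z up, the work surface at z = 0. Lengths are in m, angles in rad, forces in N, time in s.
With the tool pointing down it reaches from about 0.425 to 0.925 m from the base axis. Payload 6.8 kg.
Tool frame: the origin (TCP) lies on the front face of the gripper's body, between the roots of the fingers; the fingertips stand 73 mm ahead of it and the grasp point (between the pads) lies 54 mm ahead of it (env.nose_length is the distance from the TCP to the fingertips, in m); z points along the fingers, y is the direction in which the jaws open and shut (so a half turn about z gives the same grasp; the last joint's range is limited). The gripper opens to 85 mm and grips with 20 to 120 N. Pads are 22 mm wide; open, the fingers measure 114 mm over their backs; the gripper's body (76 mm by 85 mm) begins 54 mm behind the grasp point. The pads swing forward as they close: fully open they stand 13 mm farther back than shut.
Start: joints at [-1.431, 0.477, 0.022, 1.555, -0.011, 1.109, -0.083], TCP at [0.166, 0.654, 0.304] pointing down, gripper open.
Joint ranges: [-2.96, 2.96], [-0.34, 2.1], [-1.41, 1.46], [0.24, 2.44], [-1.37, 4.51], [0.17, 1.92], [-2.96, 2.96]. Speed limits (rad/s): [2.39, 2.39, 3.14, 3.14, 3.14, 3.14, 3.14].

INTERFACE

Orientations are given as a unit quaternion [w, x, y, z].
In Python, from cell import env, kin, camera, calibration, job gives the robot as it stands. The module is installed in compiled form; this text tells all that it offers. Calls block until the motion is done:
- env.reach(position, orientation): joint-space move of the TCP to a pose.
- env.movel(position, velocity=0.15, rot=None, stop_force=None): straight line of the TCP; rot=None keeps the orientation; velocity is the mean speed in m/s. With stop_force (N) it stops when the force on the tool has changed by that much, and returns True; else False.
- env.goto_joints(angles): joint-space move.
- env.grip(opening, f_grip=None): finger opening in m; f_grip is the grip in N (None keeps the last); returns when the fingers have stopped.
- env.dwell(seconds).
- kin.inverse_kinematics(position, orientation): joint angles nearest the present ones, or None.
- env.get_state(): the state.
- camera(name): name is "side" or "top"; returns (picture, depth): 420x560x3 uint8, blue, green, red; 420x560 float32, m along the optical axis (not along the pixel's ray), 0 where there is no reading.
- calibration(name): a dict with "fx", "fy", "cx", "cy" (pixels), "k1" (the pictures are not rectified: a ray, as slopes to the right and down, at radius r is drawn at 1 + k1 r^2 times it, then the intrinsics apply), "rvec" (rotation vector, rad) and "tvec" (3), from world to camera coordinates, as OpenCV has them. Camera axes: x right, y down, z forward; pixel columns grow to the right and rows downward; lengths in m; the calibration is good to about 2 mm. A picture is of the moment at which its call begins. calibration takes no time and is no camera call.
A pose or a line that the arm cannot do raises env.PlanningError and nothing moves.
- job.job_done(): hands the job in, once; it reports no verdict.
The state is a dict: "time": time; "qpos": joint angles; "joint_velocities": joint speeds; "joint_torque": joint torques, N m; "tcp_pos": TCP position; "orientation": TCP orientation; "force": force on the tool from outside, world axes, zero at the start; "torque": the same for the moment, N m; "opening": finger opening in m.
Only numpy, scipy, OpenCV 4.12 (cv2) and the standard library are available. Lean on these libraries where they do the work, as an engineer would, in place of code of your own. Each camera call takes 0.05 s, during which the arm holds its last target.

## Working session

There is one attempt and no reset: what is moved stays moved. The work goes in short steps, each a Python script; the robot and the scene stay as the last script left them, time stands still between calls to the robot, and variables do not carry over. Pictures are saved under pics/ and viewed, and the job is handed in when it is done.

```bash
ls; mkdir -p pics
python3 - <<'E'
from cell import env,kin,camera,calibration,job
import cv2,numpy as np
for n in("side","top"):
    p,d=camera(n); cv2.imwrite(f"pics/{n}0.png",p); np.save(f"pics/{n}0.npy",d)
    c=calibration(n); print(n,c)
    R=cv2.Rodrigues(np.array(c["rvec"],float))[0]; print("campos",-R.T@np.array(c["tvec"]).ravel())
print(env.get_state())
E
```

```text
pics
side {'fx': 423.2330234860304, 'fy': 423.2330234860304, 'cx': 290.3299883455025, 'cy': 215.26900725800294, 'k1': -0.12056754596052191, 'rvec': array([ 0.12026851, -2.86730607,  1.23356885]), 'tvec': array([0.52795179, 0.10305269, 0.99128956])}
campos [0.48645097 0.68835601 0.74935934]
top {'fx': 520.7826419019865, 'fy': 520.7826419019865, 'cx': 283.0955461553195, 'cy': 218.58339821887557, 'k1': -0.17103764843535652, 'rvec': array([ 2.15628657, -2.14694041,  0.1689513 ]), 'tvec': array([0.01596639, 0.52577154, 1.02278842])}
campos [0.37246526 0.03043521 1.08771785]
{'time': 0.1, 'qpos': array([-1.43106507,  0.47773668,  0.02237352,  1.55633175, -0.01148331,
        1.10931898, -0.08312332]), 'joint_velocities': array([-0.00252557, -0.00150172,  0.00034816, -0.00241666,  0.00060256,
       -0.00100309, -0.0005537 ]), 'joint_torque': array([ 3.68588386e-03, -5.97758782e+01,  1.61307704e+00, -2.81954366e+01,
        1.27253582e-02,  5.02334005e-03, -2.11368203e-06]), 'tcp_pos': array([0.16550158, 0.65397362, 0.30301934]), 'orientation': array([-2.77466862e-05,  1.23610148e-01,  9.92330508e-01, -8.32636737e-04]), 'force': array([-0.27616478,  0.09192435,  0.63181133]), 'torque': array([-0.0095417 , -0.00581129,  0.02278369]), 'opening': 0.08538759824063825}
```

View pics/side0.png

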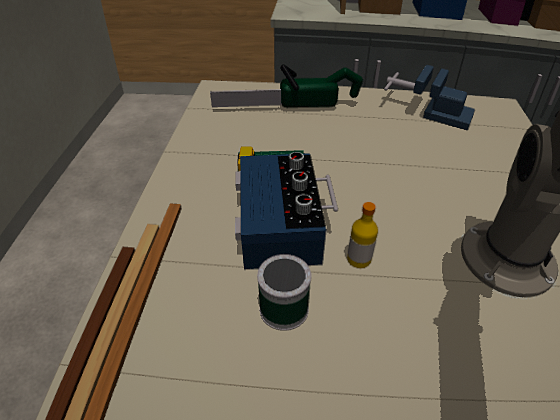

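View pics/top0.png

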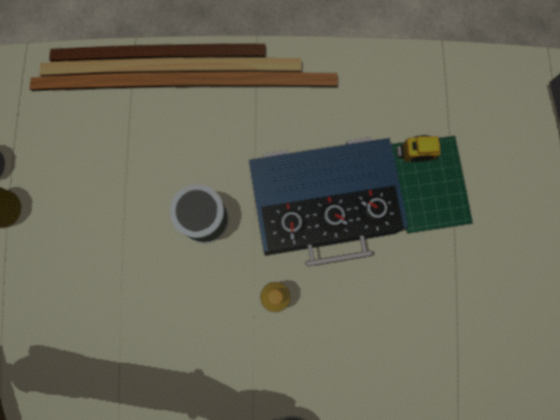

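```bash
cat > h.py <<'E'
import cv2,numpy as np
from cell import env,kin,camera,calibration,job
def cam(n):
    c=calibration(n);K=np.array([[c["fx"],0,c["cx"]],[0,c["fy"],c["cy"]],[0,0,1.]]);D=np.array([c["k1"],0,0,0,0.])
    r=np.array(c["rvec"],float);t=np.array(c["tvec"],float).ravel();return K,D,r,t,cv2.Rodrigues(r)[0]
def ray(n,uv):
    K,D,r,t,R=cam(n);u=cv2.undistortPoints(np.array(uv,float).reshape(-1,1,2),K,D).reshape(-1,2)
    d=np.c_[u,np.ones(len(u))]@R;return -R.T@t,d
def onz(n,uv,z):
    o,d=ray(n,uv);return o+d*((z-o[2])/d[:,2])[:,None]
def proj(n,P):
    K,D,r,t,R=cam(n);return cv2.projectPoints(np.array(P,float).reshape(-1,3),r,t,K,D)[0].reshape(-1,2)
def pts(n,uv,d):
    K,D,r,t,R=cam(n);uv=np.array(uv).reshape(-1,2)
    u=cv2.undistortPoints(uv.astype(float).reshape(-1,1,2),K,D).reshape(-1,2)
    z=d[uv[:,1],uv[:,0]];return (np.c_[u,np.ones(len(u))]*z[:,None]-t)@R
E
python3 - <<'E'
import cv2,numpy as np
p=cv2.imread("pics/top0.png")
b=cv2.convertScaleAbs(p[120:280,235:485],alpha=1.8,beta=10)
cv2.imwrite("pics/top0z.png",cv2.resize(b,None,fx=3.2,fy=3.2,interpolation=cv2.INTER_CUBIC))
p=cv2.imread("pics/side0.png")
b=cv2.convertScaleAbs(p[135:285,220:390],alpha=1.5,beta=10)
cv2.imwrite("pics/side0z.png",cv2.resize(b,None,fx=4,fy=4,interpolation=cv2.INTER_CUBIC))
E
```

```text
(no output)
```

View pics/top0z.png

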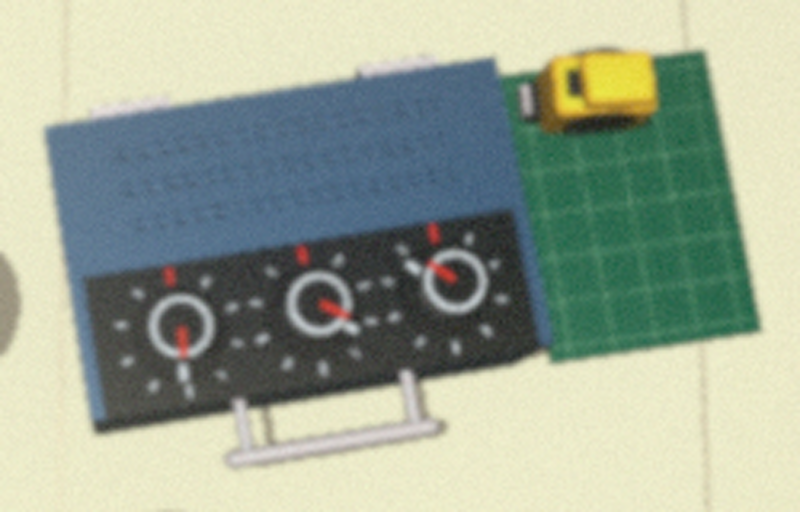

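View pics/side0z.png

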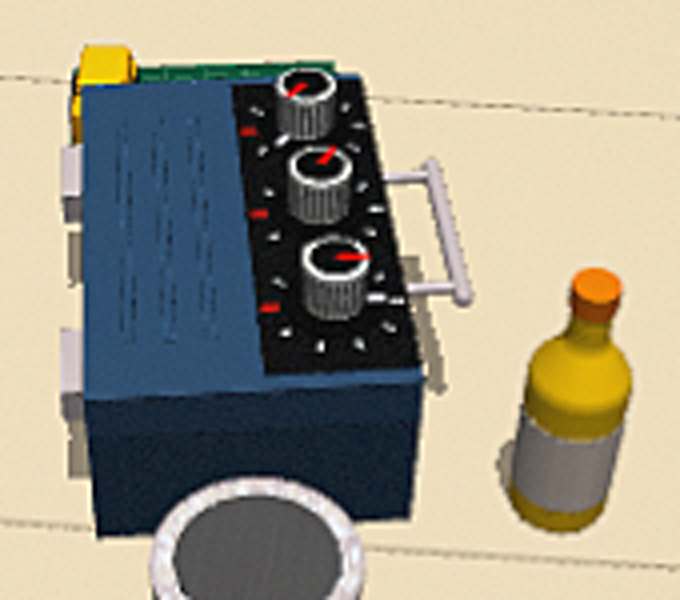

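```bash
cat > meas.py <<'E'
from h import *
p=cv2.imread("pics/top0.png"); 
b=p.astype(int)
B,G,R=b[...,0],b[...,1],b[...,2]
rough=[(291.5,221.5),(334.5,215),(377,207.5)]
kn=[]
for (u,v) in rough:
    yy,xx=np.mgrid[:420,:560]
    near=np.hypot(xx-u,yy-v)<14
    br=(np.minimum(np.minimum(B,G),R)>75)&near&(np.hypot(xx-u,yy-v)<11.5)
    pp=np.argwhere(br)[:,::-1].astype(np.float32)
    c,r=cv2.minEnclosingCircle(pp)
    e=cv2.fitEllipse(pp)
    W=onz("top",[e[0]],0.151)[0]
    red=(R>1.6*G)&(R>70)&(np.hypot(xx-u,yy-v)<12)
    rp=np.argwhere(red)[:,::-1]
    Wr=onz("top",rp,0.151)
    print(c,r,e[0],W,"red",rp.mean(0),len(rp),Wr.mean(0)-W)
    kn.append((W,Wr.mean(0)))
kn=np.array(kn); W=kn[:,0]
print("spacing",np.linalg.norm(np.diff(W,axis=0),axis=1))
yv=W[0]-W[2]; yaw=np.arctan2(-yv[0],yv[1]); print("yaw",yaw)
ex=np.array([np.cos(yaw),np.sin(yaw),0]);ey=np.array([-np.sin(yaw),np.cos(yaw),0])
for w,r in kn:
    d=r-w; print("dial angle cw", np.arctan2(-(d@ey),d@ex)%(2*np.pi))
ctr=W.mean(0)+ex*(0.09-0.042); print("case centre from knobs",ctr)
# lid outline
hsv=cv2.cvtColor(p,cv2.COLOR_BGR2HSV)
m=((B>R+12)&(B>G+5)).astype(np.uint8)*255
cs=max(cv2.findContours(m,cv2.RETR_EXTERNAL,cv2.CHAIN_APPROX_NONE)[0],key=cv2.contourArea)
print("blue rect",cv2.minAreaRect(cs))
q=cv2.approxPolyDP(cs,5,True).reshape(-1,2);print(np.c_[q,onz("top",q,0.115)].round(3))
for L in[(-.09,.14),(-.09,-.14),(.09,.14),(.09,-.14)]:
    P=ctr*[1,1,0]+[0,0,.115]+ex*L[0]+ey*L[1]; print(L,P,proj("top",P))
H=ctr*[1,1,0]+[0,0,.098]-ex*.125
print("handle",H,proj("top",[H-ey*.06,H+ey*.06]))
# mat
hs=(G>B+10)&(G>R*1.5)
cs=max(cv2.findContours(hs.astype(np.uint8),cv2.RETR_EXTERNAL,cv2.CHAIN_APPROX_NONE)[0],key=cv2.contourArea)
q=cv2.approxPolyDP(cs,4,True).reshape(-1,2);print("mat",np.c_[q,onz("top",q,0.003)].round(3))
cv2.imwrite("pics/ov.png",0) if 0 else None
o=cv2.convertScaleAbs(p,alpha=1.5)
for L in[(-.09,.14),(-.09,-.14),(.09,-.14),(.09,.14)]:
    P=ctr*[1,1,0]+[0,0,.115]+ex*L[0]+ey*L[1]; u=proj("top",P)[0]; cv2.circle(o,tuple(int(round(a)) for a in u),2,(0,0,255),1)
for u in proj("top",[H-ey*.06,H+ey*.06]): cv2.circle(o,tuple(int(round(a)) for a in u),2,(0,0,255),1)
cv2.imwrite("pics/ov.png",cv2.resize(o[120:280,160:485],None,fx=2.4,fy=2.4,interpolation=cv2.INTER_CUBIC))
E
python3 meas.py
```

```text
(291.0430908203125, 221.6163787841797) 9.739506721496582 (291.14208984375, 221.48269653320312) [0.50396352 0.00492276 0.151     ] red [291.71428571 226.        ] 21 [-8.26984349e-03 -1.04914706e-03 -5.55111512e-17]
(335.0660400390625, 215.30503845214844) 10.594826698303223 (334.52130126953125, 214.552490234375) [ 0.5171365  -0.07428111  0.151     ] red [338.64 216.2 ] 25 [-2.99944938e-03 -7.51930317e-03 -8.32667268e-17]
(376.8448181152344, 207.4597625732422) 9.497530937194824 (376.86865234375, 207.32708740234375) [ 0.53102223 -0.15274762  0.151     ] red [372.95454545 204.54545455] 22 [ 5.13759708e-03  7.16764984e-03 -5.55111512e-17]
spacing [0.08029184 0.07968568]
yaw 0.16995999441596257
dial angle cw 3.185362558767092
dial angle cw 2.1203139883666964
dial angle cw 5.504245280845914
case centre from knobs [ 0.56468248 -0.06591646  0.151     ]
blue rect ((327.84381103515625, 193.33880615234375), (91.93695068359375, 145.1841583251953), 80.60453033447266)
[[ 3.88e+02  1.39e+02  6.73e-01 -1.86e-01  1.15e-01]
 [ 2.50e+02  1.60e+02  6.28e-01  8.30e-02  1.15e-01]
 [ 2.64e+02  2.50e+02  4.5
[... 447 characters left out ...]
706572 -0.18867642  0.115     ] [[389.3988041  137.04833651]]
handle [ 0.44148354 -0.08705933  0.098     ] [[369.12898014 252.74863263]
 [307.59124257 263.27099699]]
mat [[ 4.53e+02  1.37e+02  7.16e-01 -3.58e-01  3.00e-03]
 [ 4.40e+02  1.39e+02  7.10e-01 -3.28e-01  3.00e-03]
 [ 4.41e+02  1.54e+02  6.76e-01 -3.28e-01  3.00e-03]
 [ 4.31e+02  1.61e+02  6.60e-01 -3.05e-01  3.00e-03]
 [ 4.05e+02  1.62e+02  6.56e-01 -2.46e-01  3.00e-03]
 [ 3.95e+02  1.54e+02  6.74e-01 -2.25e-01  3.00e-03]
 [ 4.01e+02  1.44e+02  6.97e-01 -2.39e-01  3.00e-03]
 [ 3.93e+02  1.45e+02  6.94e-01 -2.21e-01  3.00e-03]
 [ 4.08e+02  2.31e+02  5.06e-01 -2.48e-01  3.00e-03]
 [ 4.71e+02  2.22e+02  5.25e-01 -3.89e-01  3.00e-03]]
```

View pics/ov.png

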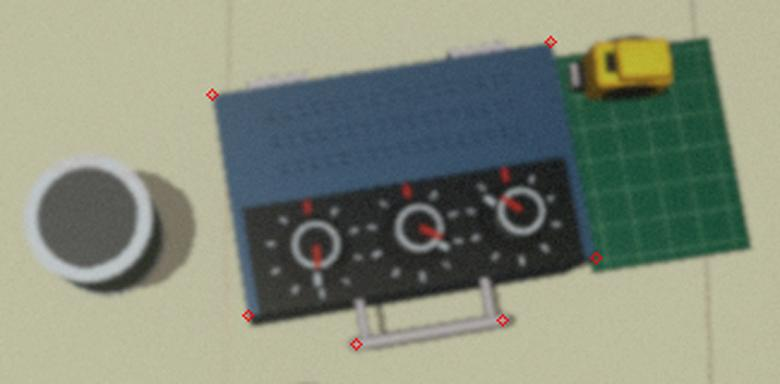

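```bash
cat > meas2.py <<'E'
from h import *
yaw=0.170;ctr=np.array([.5647,-.0659,0])
ex=np.array([np.cos(yaw),np.sin(yaw),0]);ey=np.array([-np.sin(yaw),np.cos(yaw),0]);ez=np.array([0,0,1.])
C=lambda x,y,z:ctr+ex*x+ey*y+ez*z
P=[C(a*.09,b*.14,z) for a in(-1,1) for b in(-1,1) for z in(0,.115)]+[C(-.125,b*.06,.098) for b in(-1,1)]+[C(-.048,y,.151) for y in(-.08,0,.08)]
for n,(x0,x1,y0,y1,s) in dict(side=(220,390,135,285,4),top=(240,480,130,275,3.3)).items():
    o=cv2.convertScaleAbs(cv2.imread(f"pics/{n}0.png")[y0:y1,x0:x1],alpha=1.6)
    o=cv2.resize(o,None,fx=s,fy=s,interpolation=cv2.INTER_CUBIC)
    for u in proj(n,P):
        w=((u+.5-[x0,y0])*s-.5).round().astype(int); cv2.drawMarker(o,tuple(int(i) for i in w),(0,255,255),cv2.MARKER_CROSS,12,1)
    cv2.imwrite(f"pics/{n}_ov2.png",o)
E
python3 meas2.py
```

```text
(no output)
```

View pics/side_ov2.png

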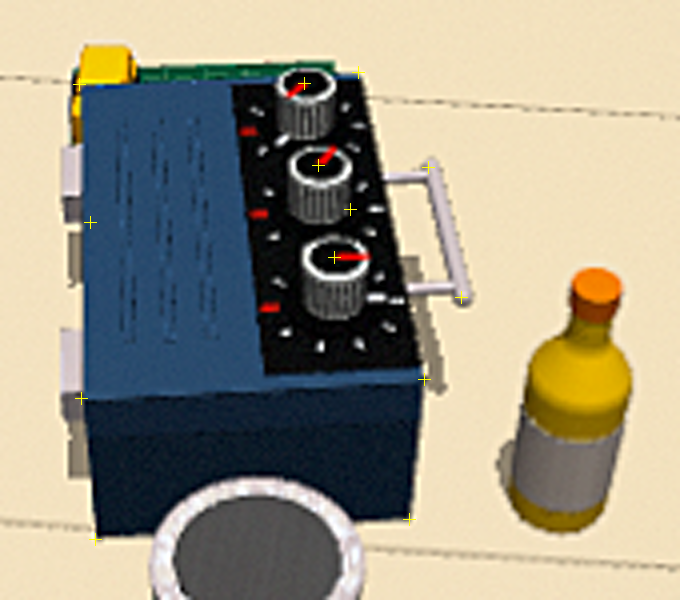

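View pics/top_ov2.png

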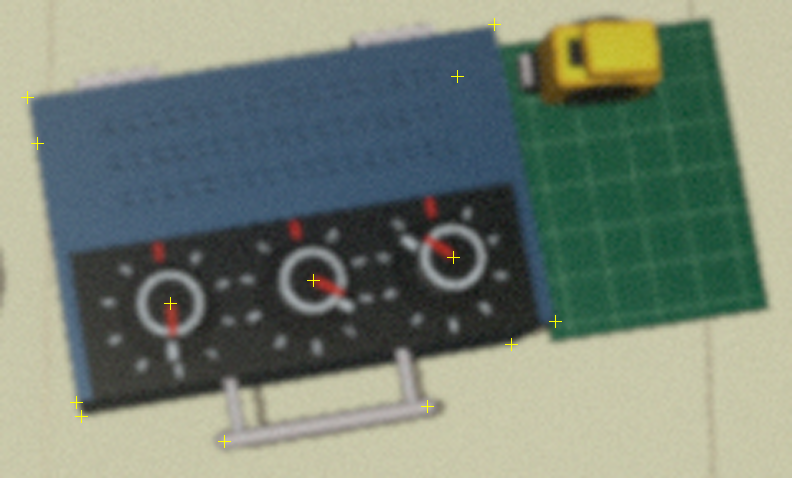

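```bash
cat >> h.py <<'E'
from scipy.spatial.transform import Rotation as Ro
yaw=0.170;ctr=np.array([.5645,-.0662,0])
ex=np.array([np.cos(yaw),np.sin(yaw),0]);ey=np.array([-np.sin(yaw),np.cos(yaw),0]);ez=np.array([0,0,1.])
C=lambda x,y,z:ctr+ex*x+ey*y+ez*z
def down(phi,tilt=0.):  # jaws along world y turned by phi
    q=(Ro.from_euler('z',phi)*Ro.from_euler('y',tilt)*Ro.from_quat([0,1,0,0])).as_quat();return q[[3,0,1,2]]
E
python3 - <<'E'
from h import *
for n,P in dict(L=C(-.048,.08,.198),M=C(-.048,0,.198),R=C(-.048,-.08,.198),Lh=C(-.048,.08,.3),H=C(-.125,0,.152)).items():
    for f in(-1.5,0,1.5):
        print(n,P.round(3),f,None if (q:=kin.inverse_kinematics(P,down(yaw+f))) is None else q.round(2))
for f in (yaw+np.pi/2,yaw-np.pi/2):
  for th in np.linspace(0,1.75,8):
    P=C(.09-.2154*np.cos(th+.06),0,.085+.2154*np.sin(th+.06)+.054)
    print(round(th,2),P.round(3),None if (q:=kin.inverse_kinematics(P,down(f))) is None else q.round(2))
E
```

```text
L [0.504 0.005 0.198] -1.5 [-0.69  0.4   0.69  2.09 -0.37  0.77  0.47]
L [0.504 0.005 0.198] 0 [-0.52  0.36  0.48  2.08 -0.24  0.75  1.85]
L [0.504 0.005 0.198] 1.5 [-1.03  0.73  1.28  2.11 -0.87  0.99 -2.31]
M [ 0.517 -0.074  0.198] -1.5 [-0.69  0.53  0.94  2.06 -0.58  0.84  0.83]
M [ 0.517 -0.074  0.198] 0 [-0.41  0.4   0.55  2.04 -0.3   0.77  2.05]
M [ 0.517 -0.074  0.198] 1.5 [-0.85  0.77  1.27  2.07 -0.89  1.02 -2.15]
R [ 0.531 -0.153  0.198] -1.5 [-0.55  0.61  0.99  1.99 -0.66  0.9   1.03]
R [ 0.531 -0.153  0.198] 0 [-0.35  0.48  0.67  1.98 -0.41  0.81  2.29]
R [ 0.531 -0.153  0.198] 1.5 [-0.67  0.82  1.27  2.   -0.92  1.07 -2.01]
Lh [0.504 0.005 0.3  ] -1.5 [-0.78  0.24  0.76  2.   -0.2   0.98  0.32]
Lh [0.504 0.005 0.3  ] 0 [-0.65  0.22  0.61  1.99 -0.15  0.97  1.77]
Lh [0.504 0.005 0.3  ] 1.5 [-1.12  0.46  1.3   2.01 -0.51  1.06 -2.62]
H [ 0.441 -0.087  0.152] -1.5 [-0.66  0.5   0.91  2.25 -0.65  0.68  0.95]
H [ 0.441 -0.087  0.152] 0 [-0.38  0.38  0.52  2.23 -0.33  0.6   2.13]
H [ 0.441 -0.087  0.152] 1.5 [-0.85  0.77  1.27  2.26 -1.01  0.91 -1.96]
0.0 [ 0.441 -0.087  0.152
[... 418 characters left out ...]
.051  0.354] [-0.77  0.73  1.27  1.6  -0.71  1.35 -2.38]
1.75 [ 0.704 -0.042  0.348] [-0.71  0.83  1.27  1.47 -0.79  1.42 -2.39]
0.0 [ 0.441 -0.087  0.152] [-0.66  0.5   0.91  2.25 -0.65  0.68  0.88]
0.25 [ 0.451 -0.086  0.205] [-0.71  0.38  0.94  2.19 -0.45  0.77  0.7 ]
0.5 [ 0.473 -0.082  0.253] [-0.71  0.3   0.91  2.1  -0.32  0.87  0.55]
0.75 [ 0.507 -0.076  0.295] [-0.72  0.3   0.92  1.99 -0.29  0.98  0.51]
1.0 [ 0.549 -0.069  0.327] [-0.7   0.35  0.91  1.86 -0.31  1.08  0.5 ]
1.25 [ 0.598 -0.06   0.347] [-0.64  0.42  0.86  1.73 -0.34  1.16  0.49]
1.5 [ 0.651 -0.051  0.354] [-0.55  0.49  0.78  1.59 -0.36  1.21  0.47]
1.75 [ 0.704 -0.042  0.348] [-0.51  0.59  0.76  1.46 -0.42  1.26  0.47]
```

```bash
cat > left.py <<'E'
from h import *
t=lambda s:print(s,round(env.get_state()["time"],2),env.get_state()["force"].round(1),env.get_state()["tcp_pos"].round(4))
env.reach(C(-.048,.08,.26),down(yaw-.35));t("above")
env.grip(.058,f_grip=40)
print(env.movel(C(-.048,.08,.199),velocity=.12,stop_force=15));t("down")
env.grip(.02,f_grip=40);t("grip");print(env.get_state()["opening"])
q=np.array(env.get_state()["qpos"]);o0=env.get_state()["orientation"]
q[6]-=4.398-3.16;env.goto_joints(q);t("turned")
R=lambda o:Ro.from_quat(np.array(o)[[1,2,3,0]])
print("rot",(R(env.get_state()["orientation"])*R(o0).inv()).as_rotvec(),env.get_state()["qpos"].round(2),env.get_state()["torque"])
env.grip(.058)
env.movel(C(-.048,.08,.24),velocity=.15);t("up")
E
python3 left.py
```

```text
above 2.7 [0.6 0.2 0.3] [0.5039 0.0054 0.26  ]
False
down 3.75 [ 0.9  0.3 -0.3] [0.504  0.0044 0.1993]
grip 4.08 [-0.9  0.9  4.8] [0.5043 0.005  0.2002]
0.035308592890292
turned 5.21 [-3.5 -2.7  0.8] [0.5038 0.0046 0.2002]
rot [ 0.00147149  0.00232268 -1.23709905] [-0.59  0.37  0.56  2.09 -0.28  0.76  0.3 ] [-0.58067103  0.71639787 -0.06093604]
up 5.97 [-0.2  0.6  0.5] [0.5039 0.0048 0.2402]
```

```bash
cat > turn.py <<'E'
from h import *
t=lambda s:print(s,round(env.get_state()["time"],2),env.get_state()["force"].round(1),env.get_state()["tcp_pos"].round(4))
def turn(y,d,q7mid=.4):  # d cw rad
    q=np.array(kin.inverse_kinematics(C(-.048,y,.235),down(yaw-1.5)));q[6]=q7mid+d/2;env.goto_joints(q);t("above")
    print(env.movel(C(-.048,y,.199),velocity=.12,stop_force=15))
    env.grip(.02,f_grip=40);t("grip");print(env.get_state()["opening"])
    q=np.array(env.get_state()["qpos"]);q[6]-=d;env.goto_joints(q);t("turned")
    env.grip(.058)
    env.movel(C(-.048,y,.235),velocity=.15);t("up")
E
python3 - <<'E'
from turn import *
turn(0,1.257-2.12,.9); turn(-.08,2.513-5.504,.2)
q=np.array(kin.inverse_kinematics(C(-.2,.0,.30),down(yaw-1.5)));print(q)
env.goto_joints(q);t("away")
for n in("top","side"):
    p,_=camera(n);cv2.imwrite(f"pics/{n}1.png",p)
    if n=="top": b=cv2.resize(cv2.convertScaleAbs(p[120:280,235:485],alpha=1.8,beta=10),None,fx=3.2,fy=3.2,interpolation=cv2.INTER_CUBIC)
    else: b=cv2.resize(cv2.convertScaleAbs(p[135:285,220:390],alpha=1.5,beta=10),None,fx=4,fy=4,interpolation=cv2.INTER_CUBIC)
    cv2.imwrite(f"pics/{n}1z.png",b)
E
```

```text
above 6.39 [-0.4  0.1 -0.1] [ 0.5166 -0.0756  0.2339]
False
grip 7.17 [-3.4  0.7  4.6] [ 0.5173 -0.0742  0.2   ]
0.03462631896985692
turned 8.01 [ 2.3  2.2 -4.3] [ 0.5176 -0.0739  0.2001]
up 8.74 [-1.2  0.3 -0.1] [ 0.5175 -0.0743  0.2355]
above 10.98 [ 0.5 -0.3  0.1] [ 0.5307 -0.1531  0.2348]
False
grip 11.77 [-1.   2.6  5.9] [ 0.5313 -0.1528  0.2001]
0.03459694826853917
turned 14.3 [-4.6  2.   4.3] [ 0.53   -0.1523  0.2002]
up 15.03 [-0.8  1.2 -0.2] [ 0.5311 -0.1532  0.2355]
[-0.78616944 -0.10584416  0.86113237  2.24754328  0.09761802  0.96539866
  0.25731133]
away 16.33 [0.7 0.9 0.6] [ 0.3676 -0.1     0.2999]
```

View pics/top1z.png

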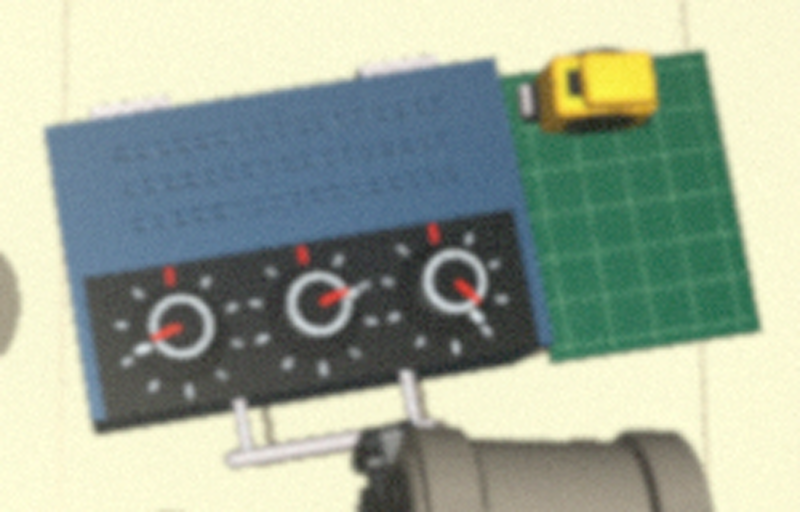

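View pics/side1z.png

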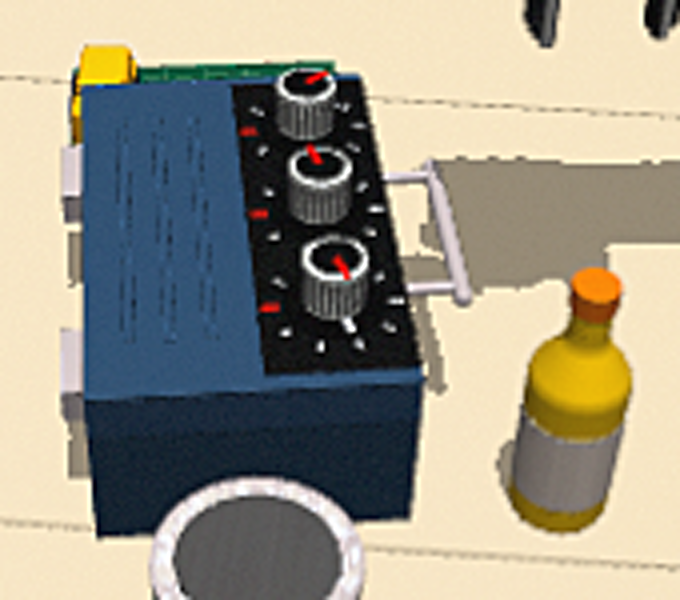

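```bash
sed 's/0\.png/1.png/' meas.py > m1.py; python3 m1.py | grep -E "dial|yaw"
python3 - <<'E'
from h import *
p=cv2.imread("pics/top1.png").astype(int); g=p.min(2)
for y,code in((.08,4.398),(0,1.257),(-.08,2.513)):
    c=C(-.048,y,.121)
    # white mark on disc r 20..28 at z .121
    th=np.linspace(0,2*np.pi,361)[:-1]
    def prof(r): 
        P=np.array([c+r*(np.cos(a)*ex-np.sin(a)*ey) for a in th]);u=proj("top",P).astype(np.float32)
        return cv2.remap(g.astype(np.float32),u[:,0].reshape(-1,1),u[:,1].reshape(-1,1),cv2.INTER_LINEAR).ravel()
    s=sum(prof(r) for r in(.0225,.0245,.0265))
    w=np.clip(s-np.percentile(s,90),0,None);dd=(th-code+np.pi)%(2*np.pi)-np.pi
    k=abs(dd)<.5;print("mark err",(w*dd)[k].sum()/w[k].sum(), "peak",th[s.argmax()])
E
```

```text
yaw 0.16732738800551872
dial angle cw 4.47464353451027
dial angle cw 1.2771722351185733
dial angle cw 2.4225643050860333
mark err 0.09574934935761806 peak 4.50294947014537
mark err 0.014286278864195276 peak 1.2915436464758039
mark err -0.0429879183210564 peak 2.478367537831948
```

Run:
```python
from h import *
p=cv2.imread("pics/top1.png").astype(int); g=p.min(2).astype(np.float32)
b=cv2.convertScaleAbs(cv2.imread("pics/top1.png")[185:250,260:410],alpha=2.2)
cv2.imwrite("pics/t1zz.png",cv2.resize(b,None,fx=5.3,fy=5.3,interpolation=cv2.INTER_CUBIC))
b=cv2.convertScaleAbs(cv2.imread("pics/side1.png")[145:235,275:330],alpha=1.7)
cv2.imwrite("pics/s1zz.png",cv2.resize(b,None,fx=6.5,fy=6.5,interpolation=cv2.INTER_CUBIC))
# tick blobs: fit centre from ticks
for y in(.08,0,-.08):
    for dg in range(1,10):
        a=dg*.62832
        out=[]
        for n in("top",):
            best=None
            th=np.linspace(a-.3,a+.3,61)
            s=0
            for r in(.031,.033,.035,.037):
                u=proj(n,[C(-.048,y,.1155)+r*(np.cos(t)*ex-np.sin(t)*ey) for t in th]).astype(np.float32)
                s=s+cv2.remap(g,u[:,0].reshape(-1,1),u[:,1].reshape(-1,1),cv2.INTER_LINEAR).ravel()
            w=np.clip(s-np.median(s),0,None)**2;print(dg,round(((th-a)*w).sum()/w.sum(),3),end="; ")
    print()
```

```text
1 -0.016; 2 -0.016; 3 -0.005; 4 -0.005; 5 0.008; 6 0.017; 7 0.018; 8 0.021; 9 0.01; 
1 -0.016; 2 -0.014; 3 -0.009; 4 -0.002; 5 0.004; 6 0.017; 7 0.013; 8 0.019; 9 0.005; 
1 -0.008; 2 -0.016; 3 -0.012; 4 -0.011; 5 -0.001; 6 0.011; 7 0.013; 8 0.016; 9 0.01;
```

View pics/t1zz.png

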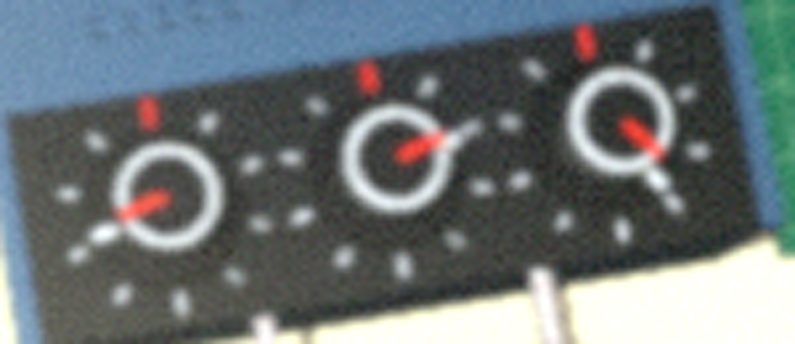

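View pics/s1zz.png

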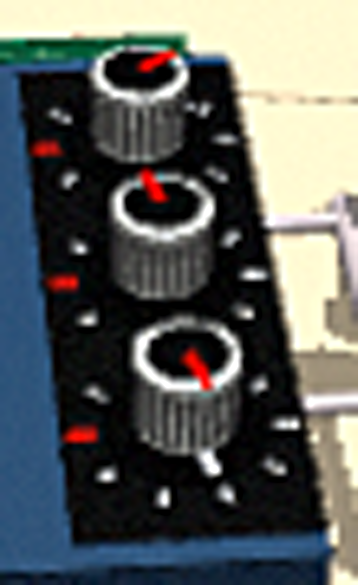

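Run:
```python
from turn import *
turn(.08,-.075,.5)
# to the handle: jaws along ex
f=yaw-np.pi/2
q=np.array(kin.inverse_kinematics(C(-.125,0,.235),down(f)));print(q.round(2))
env.goto_joints(q);t("above handle")
env.grip(.027)
p,_=camera("top");cv2.imwrite("pics/top2.png",p)
p,_=camera("side");cv2.imwrite("pics/side2.png",p[100:300,180:450].repeat(2,0).repeat(2,1))
```

```text
above 17.19 [-0.1 -0.1  0.3] [0.5029 0.0034 0.2349]
False
grip 17.97 [-2.7 -0.4  8.2] [0.5039 0.0042 0.2001]
0.034513799259895395
turned 18.22 [ 0.3  0.4 -1.8] [0.5039 0.0043 0.2003]
up 18.95 [ 0.2  0.3 -0.5] [0.504  0.0047 0.2354]
[-0.79  0.31  1.02  2.19 -0.36  0.82  0.63]
above handle 19.47 [ 0.9  0.3 -0. ] [ 0.4403 -0.0881  0.2345]
```

View pics/side2.png

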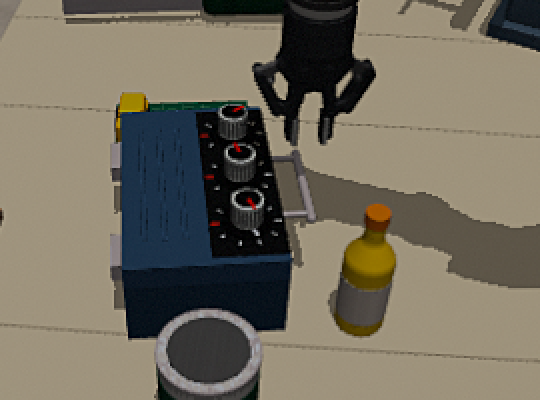

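View pics/top2.png

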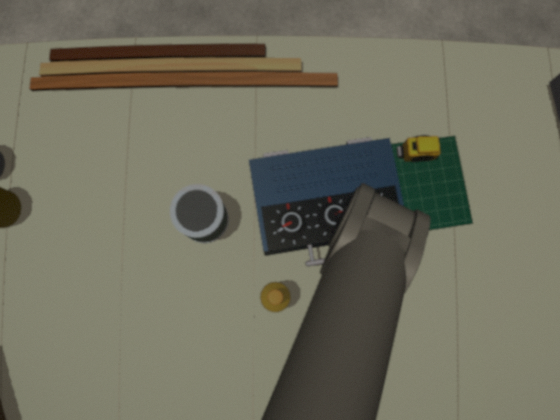

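```bash
cat > lid.py <<'E'
from turn import *
f=yaw-np.pi/2; Y=-.032; TL=.12; A=.060
d=np.sin(TL)*ex-np.cos(TL)*ez
qr=(Ro.from_rotvec(-TL*ey)*Ro.from_quat(down(f)[[1,2,3,0]])).as_quat()[[3,0,1,2]]
assert np.allclose(Ro.from_quat(qr[[1,2,3,0]]).apply([0,0,1]),d)
def bar(th): return C(.09-.2154*np.cos(th+.0604),Y,.085+.2154*np.sin(th+.0604))
tcp=lambda th:bar(th)-A*d
E
python3 - <<'E'
from lid import *
print(tcp(0))
env.reach(tcp(0)-.06*d,qr);t("pre")
print(env.movel(tcp(0),velocity=.1,stop_force=10));t("at bar")
env.grip(0.005,f_grip=40);t("grip");print(env.get_state()["opening"])
print(env.movel(tcp(.09),velocity=.05,stop_force=20));t("lift")
E
```

```text
[ 0.43962944 -0.12010292  0.15757077]
pre 20.25 [-0.1  0.9  0.6] [ 0.4309 -0.1225  0.2167]
False
at bar 21.0 [ 0.6  0.1 -0.2] [ 0.4402 -0.1199  0.1579]
grip 21.29 [-2.5 -0.7  6.3] [ 0.4396 -0.1202  0.1581]
0.009061360631251002
False
lift 21.83 [-0.  -1.9 -4.5] [ 0.4415 -0.1198  0.1769]
```

Run:
```python
from lid import *
for th in np.linspace(.09,1.69,12)[1:]:
    s=env.movel(tcp(th),velocity=.15,stop_force=35); st=env.get_state()
    print(round(th,2),s,st["force"].round(1),round(st["opening"],4),round(st["time"],2))
    if s: break
p,_=camera("side");cv2.imwrite("pics/side3.png",p)
```

```text
0.24 False [-2.9 -3.  -2.8] 0.0094 22.19
0.38 False [-5.5 -3.3 -2. ] 0.0093 22.55
0.53 False [-9.7 -3.9  1.7] 0.0092 22.91
0.67 False [-16.   -1.3  10.5] 0.0092 23.27
0.82 False [-20.9  -0.6  19.2] 0.0095 23.62
0.96 False [-14.4   0.9  19.7] 0.0094 23.98
1.11 False [-6.5  0.3 13.1] 0.0095 24.34
1.25 False [-4.6  0.3  9.4] 0.009 24.7
1.4 False [-1.  -0.9  6.1] 0.0094 25.06
1.54 False [ 0.5 -0.6  5.9] 0.0094 25.42
1.69 False [ 2.  -0.1  3.9] 0.0095 25.77
```

View pics/side3.png

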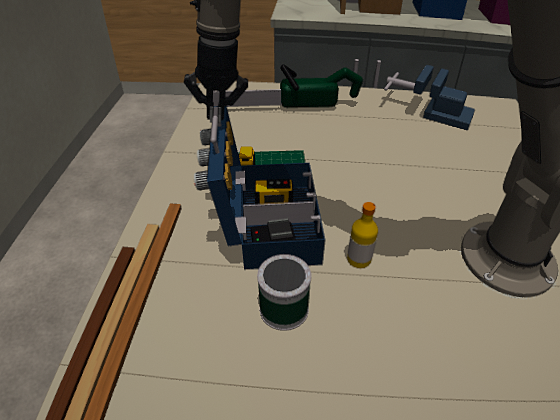

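Run:
```python
from lid import *
env.grip(.035)
env.movel(tcp(1.69)-.07*d,velocity=.15);t("off")
q=kin.inverse_kinematics(C(-.17,-.06,.34),down(yaw));print(q.round(2))
env.goto_joints(q);t("away")
for n in("top","side"):
    p,dp=camera(n);cv2.imwrite(f"pics/{n}4.png",p);np.save(f"pics/{n}4.npy",dp)
    x0,x1,y0,y1,s=dict(side=(190,390,100,280,4),top=(240,480,100,275,3.3))[n]
    cv2.imwrite(f"pics/{n}4z.png",cv2.resize(cv2.convertScaleAbs(p[y0:y1,x0:x1],alpha=1.7,beta=10),None,fx=3.3,fy=3.3,interpolation=cv2.INTER_CUBIC))
```

```text
off 26.81 [-0.2 -0.1 -0.2] [ 0.6809 -0.0785  0.4253]
[-0.53  0.    0.77  2.09 -0.    1.05  1.98]
away 28.07 [ 0.2 -0.  -0. ] [ 0.4077 -0.1539  0.3401]
```

View pics/top4z.png

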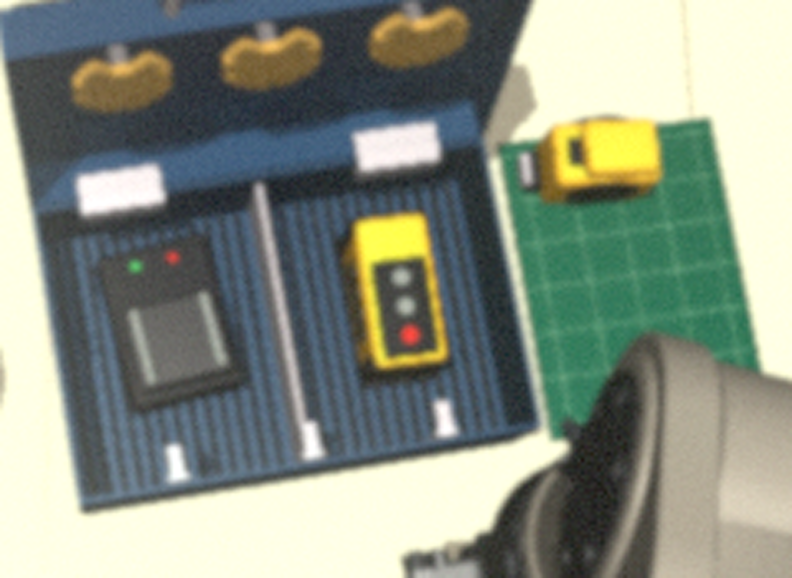

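View pics/side4z.png

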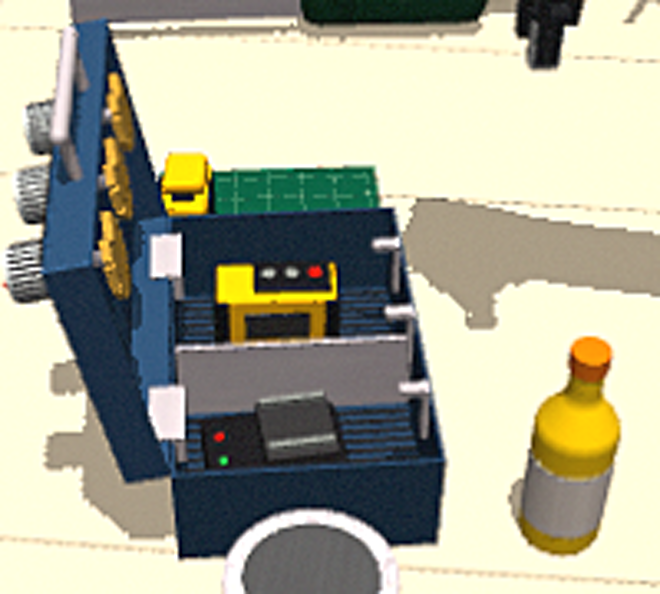

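Run:
```python
from h import *
loc=lambda P:np.c_[(P-ctr)@ex,(P-ctr)@ey,P[:,2]]
p=cv2.imread("pics/top4.png").astype(int);B,G,R=p[...,0],p[...,1],p[...,2]
m=((R>1.6*B)&(G>1.35*B)&(R>60)).astype(np.uint8)
m[:, :340]=0;m[:,380:]=0;m[:155]=0;m[220:]=0
m=cv2.morphologyEx(m,cv2.MORPH_CLOSE,np.ones((9,9)))
c=max(cv2.findContours(m,cv2.RETR_EXTERNAL,cv2.CHAIN_APPROX_NONE)[0],key=cv2.contourArea)
print("bbox",cv2.boundingRect(c));h=cv2.convexHull(c).reshape(-1,2)
q=np.array([[358,218],[425,213],[446,362],[375,370]])/3.3+[240,100]-.35
P=onz("top",q,.071);print(P.round(4),loc(P).round(4))
print("sides",[np.linalg.norm(P[i]-P[i-1]).round(4) for i in range(4)])
c0=P.mean(0);ax=(P[0]+P[1]-P[2]-P[3]);print("ctr",c0,"yaw",np.arctan2(ax[1],ax[0]), "local",loc(c0[None]))
# side check
qs=np.array([[218,265],[337,263],[328,305],[230,308]])/3.3+[190,100]-.35
print("side",[onz("side",[a],.071)[0].round(4) for a in qs])
# keypad on top centre z~.074
kp=np.array([[374,266],[429,260],[443,355],[387,361]])/3.3+[240,100]-.35
K=onz("top",kp,.074);print("pad",K.mean(0),K.round(4))
kd=np.array([[401,277],[405,305],[410,335]])/3.3+[240,100]-.35
K=onz("top",kd,.074);print("keys",K.round(4),"yaw",np.arctan2(*(K[0]-K[2])[[1,0]]))
ks=np.array([[268,272],[291,272],[315,271]])/3.3+[190,100]-.35
K=onz("side",ks,.074);print("keys side",K.round(4),"yaw",np.arctan2(*(K[0]-K[2])[[1,0]]))
mt=np.array([[500,143],[710,118],[553,438]])/3.3+[240,100]-.35
M=onz("top",mt,.003);print("mat",M.round(4))
M0=onz("top",[[471,222]],.003);print("mat BR",M0, "ctr",(M[0]+M0[0])/2,(M[1]+M[2])/2)
tp=np.array([[520,150],[540,200],[660,195]])/3.3+[240,100]-.35
print("tape low edge",onz("top",tp,.003).round(4),onz("top",tp,.065).round(4))
```

```text
bbox (346, 164, 30, 48)
[[ 0.6292 -0.1121  0.071 ]
 [ 0.6329 -0.1535  0.071 ]
 [ 0.5405 -0.1641  0.071 ]
 [ 0.5353 -0.1208  0.071 ]] [[ 0.0561 -0.0562  0.071 ]
 [ 0.0526 -0.0976  0.071 ]
 [-0.0403 -0.0924  0.071 ]
 [-0.038  -0.0488  0.071 ]]
sides [np.float64(0.0944), np.float64(0.0416), np.float64(0.093), np.float64(0.0437)]
ctr [ 0.58446845 -0.13760606  0.071     ] yaw 0.10334074710560599 local [[ 0.00759995 -0.07375504  0.071     ]]
side [array([ 0.6309, -0.1483,  0.071 ]), array([ 0.5393, -0.1594,  0.071 ]), array([ 0.5423, -0.1086,  0.071 ]), array([ 0.6149, -0.0983,  0.071 ])]
pad [ 0.57148344 -0.14124975  0.074     ] [[ 0.5987 -0.1209  0.074 ]
 [ 0.6027 -0.1547  0.074 ]
 [ 0.5442 -0.1618  0.074 ]
 [ 0.5403 -0.1277  0.074 ]]
keys [[ 0.592  -0.1372  0.074 ]
 [ 0.5747 -0.1393  0.074 ]
 [ 0.5563 -0.142   0.074 ]] yaw 0.13186818462415786
keys side [[ 0.5909 -0.1397  0.074 ]
 [ 0.5734 -0.1413  0.074 ]
 [ 0.5552 -0.1443  0.074 ]] yaw 0.12801956858958535
mat [[ 0.6987 -0.2173  0.003 ]
 [ 0.7194 -0.3626  0.003 ]
 [ 0.5026 -0.246   0.003 ]]
mat BR [[ 0.52547399 -0.38865869  0.003     ]] ctr [ 0.61208774 -0.30299257  0.003     ] [ 0.61096685 -0.30428464  0.003     ]
tape low edge [[ 0.6941 -0.2306  0.003 ]
 [ 0.6602 -0.2428  0.003 ]
 [ 0.6651 -0.3246  0.003 ]] [[ 0.6757 -0.2157  0.065 ]
 [ 0.6437 -0.2271  0.065 ]
 [ 0.6483 -0.3043  0.065 ]]
```

```bash
cat > lev.py <<'E'
from turn import *
G=np.array([.5845,-.1387,0]);gy=.118
MC=np.array([.6115,-.3036,0]);my=.145
T=MC-.035*np.array([np.cos(my),np.sin(my),0])
Z=.108
E
python3 - <<'E'
from lev import *
for P,f in((G+[0,0,.22],gy),(G+[0,0,Z],gy),(T+[0,0,.24],my),(T+[0,0,Z],my)): print((q:=kin.inverse_kinematics(P,down(f))) is None or q.round(2))
env.reach(G+[0,0,.20],down(gy));env.grip(.066);t("above")
print(env.movel(G+[0,0,Z],velocity=.12,stop_force=8));t("down")
env.grip(.03,f_grip=60);t("grip");print(env.get_state()["opening"])
print(env.movel(G+[0,0,Z+.03],velocity=.08));t("lift");print(env.get_state()["opening"])
p,_=camera("side");cv2.imwrite("pics/side5.png",p)
E
```

```text
[-0.49  0.59  0.87  1.86 -0.55  0.95  2.32]
[-0.43  0.76  0.79  1.91 -0.76  0.79  2.48]
[-0.23  0.7   0.97  1.71 -0.65  1.08  2.66]
[-0.12  0.82  0.77  1.78 -0.74  0.86  2.72]
above 29.49 [-0.2 -0.2 -0.4] [ 0.5845 -0.1387  0.2007]
False
down 30.41 [ 0.5 -0.5 -0.1] [ 0.5849 -0.1391  0.1086]
grip 30.72 [0.3 0.3 5.7] [ 0.5851 -0.1388  0.1091]
0.04546900818552911
False
lift 31.24 [-0.6  0.6 -4.2] [ 0.5846 -0.1385  0.1383]
0.045118999569532345
```

View pics/side5.png

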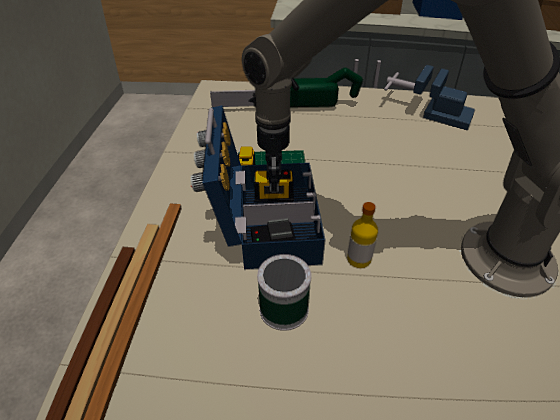

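Run:
```python
from lev import *
env.movel(G+[0,0,Z+.135],velocity=.12);env.dwell(.15);t("high")
env.movel(T+[0,0,Z+.135],velocity=.12,rot=down(my));t("over mat");print(env.get_state()["opening"])
p,_=camera("top");cv2.imwrite("pics/top6.png",p);p,_=camera("side");cv2.imwrite("pics/side6.png",p)
```

```text
high 32.47 [ 0.1 -0.  -3.5] [ 0.5841 -0.1386  0.2422]
over mat 34.03 [ 0.  -1.  -3.6] [ 0.5772 -0.3077  0.2428]
0.04524764389622904
```

View pics/side6.png

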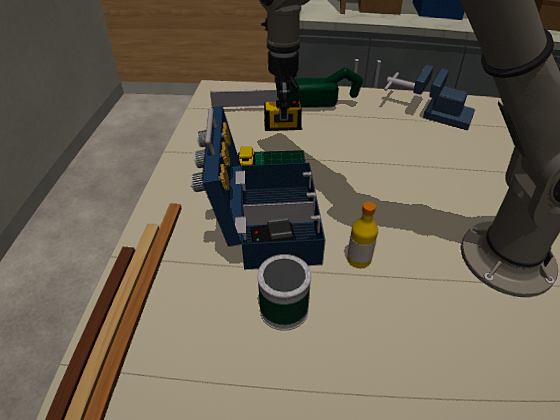

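View pics/top6.png

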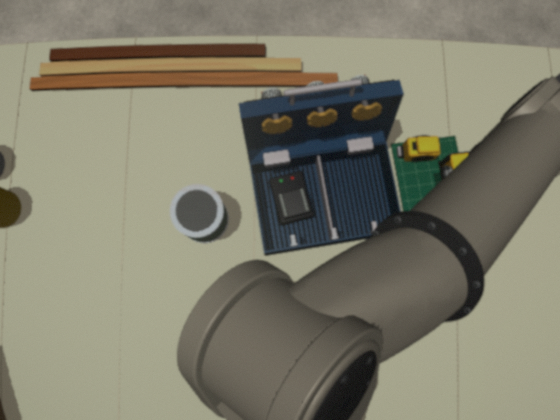

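Run:
```python
from lev import *
env.movel(T+[0,0,.116],velocity=.10);t("near")
print(env.movel(T+[0,0,.105],velocity=.02,stop_force=4));t("touch")
```

```text
near 35.55 [-0.3  0.1 -3.5] [ 0.5773 -0.309   0.1168]
True
touch 35.99 [-0.2 -0.   4.6] [ 0.577  -0.3087  0.1081]
```

Contact came at TCP z = 0.1081, just the height expected for the mat's top. I'll release gently and withdraw.

Run:
```python
from lev import *
env.grip(.052);env.grip(.066);t("open")
env.movel(T+[0,0,.23],velocity=.12);t("up")
env.reach(C(-.17,.05,.34),down(yaw));t("away")
for n in("top","side"):
    p,dp=camera(n);cv2.imwrite(f"pics/{n}7.png",p)
    x0,x1,y0,y1=dict(side=(190,390,70,250),top=(240,480,100,275))[n]
    cv2.imwrite(f"pics/{n}7z.png",cv2.resize(cv2.convertScaleAbs(p[y0:y1,x0:x1],alpha=1.7,beta=10),None,fx=3.3,fy=3.3,interpolation=cv2.INTER_CUBIC))
```

```text
open 36.52 [ 0.6 -0.4 -0.4] [ 0.5761 -0.3079  0.1068]
up 37.7 [ 0.4 -0.1 -1.3] [ 0.5765 -0.3083  0.2291]
away 38.99 [-0.6 -0.3 -0.4] [ 0.389  -0.0459  0.3403]
```

View pics/top7z.png

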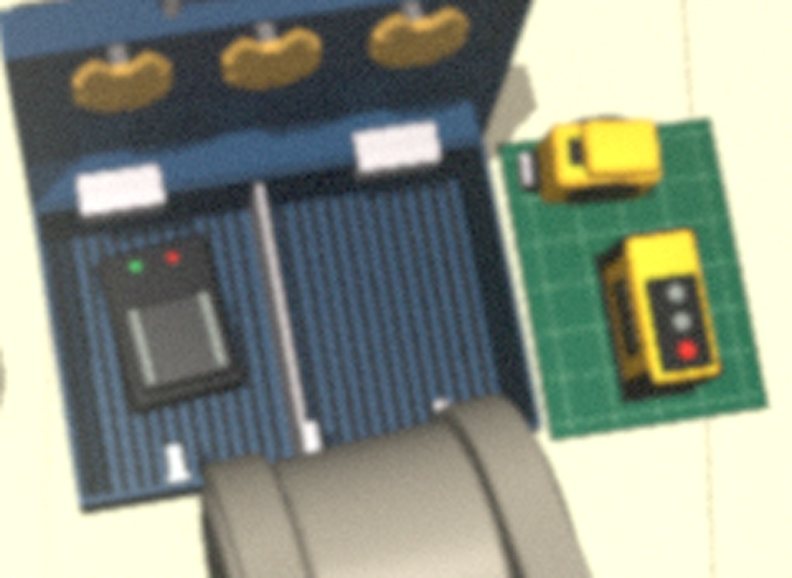

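View pics/side7z.png

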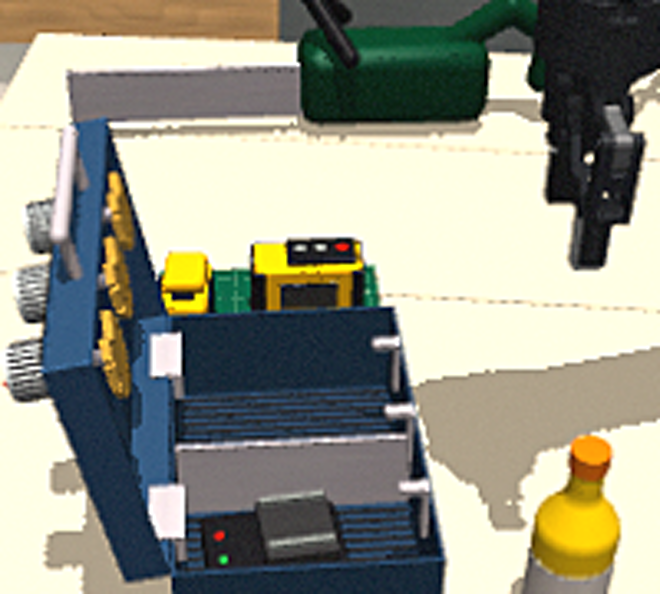

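Run:
```python
from lev import *
k=np.array([[627,237],[692,230],[718,374],[648,385]])/3.3+[240,100]-.35
P=onz("top",k,.070);c=P.mean(0);d=(P[0]+P[1]-P[2]-P[3]);a=np.arctan2(d[1],d[0]);print(c,a)
u=np.array([np.cos(a),np.sin(a),0]);mx=np.array([np.cos(my),np.sin(my),0]);mY=np.array([-mx[1],mx[0],0])
for s in(.05,-.05): e=c+s*u-MC;print(e@mx,e@mY)
job.job_done()
```

```text
[ 0.57657103 -0.30649347  0.07      ] 0.11651692517602535
0.01499921542575451 0.0007599041043305761
-0.08496022303903426 0.0036078264705659336
the job is handed in; nothing more can be done
```

I set the dials to 7-2-4 and swung the lid over by its handle until it stood open on its own. I then lifted the laser level out, lowered it onto the mat until it touched, let go and handed the job in at about 39 s. No verdict is reported.

- **Dials:** the left dial read about 0.08 to 0.10 rad high after its first turn, so I turned it back 0.075 rad. I did not measure it again. The middle and right dials read about 0.02 rad high and 0.04 to 0.09 rad low. The lid came up freely with only a few newtons, so the lock had opened.
- **Lid:** it stayed open in the final pictures with the gripper clear of it.
- **Laser level:** it touched the mat at the expected height. It looks upright, though I did not measure its tilt. Its ends lie at about x = +15 mm and -85 mm and y = +1 mm and +4 mm in the mat's frame, well inside its edges.
- **Other items:** the charger, tape measure, and glue bottle look where they were. The paint tin was out of the last pictures I viewed, but in the picture taken just before I set the level down it had not moved.

None of the checks I made failed. The two cameras' readings differed by about 2 mm.

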